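Gauge a spacer ring on the taper mandrel and store it on its peg

ROBOT

A 6-joint arm with a two-finger parallel gripper is mounted at the origin on the work surface. World frame = base frame: x ahead of the robot, y to its left, z up, the work surface at z = 0. Lengths are in m, angles in degrees, forces in N, time in s.
With the tool pointing down it reaches from about 0.35 to 0.8 m from the base axis. Payload 7.3 kg.
Tool frame: the origin (TCP) lies on the centre line of the jaws, within the pads' length; the fingertips stand 19 mm ahead of it and the grasp point (between the pads) is the TCP; z points along the fingers, y is the direction in which the jaws open and shut (so a half turn about z gives the same grasp; the last joint's range is limited). The gripper opens to 85 mm and grips with 20 to 120 N. Pads are 22 mm wide; open, the fingers measure 114 mm over their backs; the gripper's body (76 mm by 85 mm) begins 54 mm behind the grasp point. The pads swing forward as they close: fully open they stand 13 mm farther back than shut.
Start: joints at [64.515, 19.595, 87.324, -0, 73.075, -8.365], TCP at [0.155, 0.502, 0.25] pointing down, gripper open.
Joint ranges: [-145.02, 145.02], [-44.19, 115.74], [2.07, 154.8], [-57.11, 237.11], [16.16, 152.29], [-177.93, 177.93]. Speed limits (degrees/s): [147.25, 147.25, 180, 180, 180, 180].

INTERFACE

Orientations are given as [roll, pitch, yaw] about the fixed x, y, z axes, in that order (R = Rz(yaw) Ry(pitch) Rx(roll)).
In Python, from cell import * gives the robot as it stands.
- The arm moves only by the tool arm_command, never from a script. Its argument "commands" is one flat list of numbers, 6 for each row, row after row: the shift along the tool's x, y, z in mm, then the turn, a rotation vector about the tool's x, y, z in rad. A call has 1 to 10 rows; each row is the pose to reach, as a shift and turn from the pose commanded when the call began, along the tool's axes at that moment; what a row does not reach only later rows make up. A row lasts 1/10 s, in which the tool goes at most 50 mm and 8.59 degrees, less where a joint would pass 70% of its speed; a pose out of reach is approached as far as the arm can. A call with a gripper value outside its range is refused whole. "fingers" is the finger opening in mm, from 0 to 85.4, set as the call begins (left out, the last holds). The fingers move at their own pace and stop on an object; "squeeze" is the grip in N (left out, the last holds). Time passes only in rows, so rows that repeat a pose let the fingers close. It gives the time, the measured TCP pose, the force and the opening at its end, in the units of the state.
- state(): the state, without advancing time (a new reading comes with each control period).
- read_camera(name): name is "scene" or "top"; returns (picture, depth): 420x560x3 uint8, red, green, blue; 420x560 float32, m along the optical axis (not along the pixel's ray), 0 where there is no reading.
- get_calibration(name): a dict with "fx", "fy", "cx", "cy" (pixels), "eye" and "attitude" of the camera in the world. Camera axes: x right, y up, looking along -z (the intrinsics and any distortion apply to the point x, -y, -z); pixel columns grow to the right and rows downward; lengths in m; the calibration is good to about 2 mm. A picture is of the moment at which its call begins. get_calibration takes no time and is no camera call.
- sign_off(): hands the job in, once; it reports no verdict.
Trained networks look in the newest picture that a camera, given by its name, has taken for a name from the list of things; names that differ only in an ending like _2 or _b are one class to them, and where a whole thing is asked for, a point or a joint stands for the part that bears it (a point fixed in the world has none). Each returns a list of dicts, best first, with "confidence" (0 to 1); they miss things now and then, are a little off and sometimes report something else, mostly with a low value. They report only what shows in the picture. A call takes as long as a camera call. They do not tell look-alikes from the thing itself.
- search_frame(camera, query): "extent" ([centre column, centre row, width, height] in pixels, round what is visible of it).
- silhouettes(camera, query): "mask" (420x560 bool, what is visible of it) and "extent" ([centre column, centre row, width, height] in pixels, round what is visible of it).
- place_of(camera, query): "pixel" ([column, row] in pixels: a listed point, or the origin of a listed thing).
The state is a dict: "time_s": time; "joints": joint angles; "joint_vel": joint speeds; "effort": joint torques, N m; "tcp_pos": TCP position; "tool_rot": TCP orientation; "contact_force": force on the tool from outside, world axes, zero at the start; "torque": the same for the moment, N m; "width": finger opening in m.
Only numpy, scipy, OpenCV 4.12 (cv2) and the standard library are available. Lean on these libraries where they do the work, as an engineer would, in place of code of your own. Each camera call takes 0.05 s, during which the arm holds its last target. There are 200 camera calls.

TASK

Size the spacer ring that lies by itself at the robot's side of the plywood board: slide it squarely down the taper mandrel with a light push until it seats snug all round, never forcing it, and see which line mark it stops nearest. Then draw it off, lower it gently over the rack peg that has the same number of lines until it rests level on that peg's shoulder, and let go. Leave the other two rings, the jar and the screwdriver as they are.

Things in the scene. Friction and masses are not known exactly. Their poses are not given: they have to be found in the camera images.
- ring_a: one of three look-alike aluminium spacer rings with square edges: 54 mm outside, 16 mm high, 40 to 90 g. Of the bores one is in the 25, one in the 31, one in the 37 mm class (each within 1.5 mm); which is which the name does not tell. Origin: centre of its lower face, z along its axis. Any of the three may lie alone in front.
- ring_b: one of three look-alike aluminium spacer rings with square edges: 54 mm outside, 16 mm high, 40 to 90 g. Of the bores one is in the 25, one in the 31, one in the 37 mm class (each within 1.5 mm); which is which the name does not tell. Origin: centre of its lower face, z along its axis. Any of the three may lie alone in front.
- ring_c: one of three look-alike aluminium spacer rings with square edges: 54 mm outside, 16 mm high, 40 to 90 g. Of the bores one is in the 25, one in the 31, one in the 37 mm class (each within 1.5 mm); which is which the name does not tell. Origin: centre of its lower face, z along its axis. Any of the three may lie alone in front.
- board: flat plywood board, 200 (x) by 180 (y) by 6 mm thick, fixed on a 3 mm cutting mat. Origin: centre of its underside. Three rings lie flat on it: the one to gauge alone near its front edge, about 55 mm from the centre on the -x (robot) side; the other two side by side 50 mm from the centre on the +x side, 84 mm apart.
- mandrel: steel taper mandrel on a grey cast foot 92 mm across, fixed. Origin: centre of the underside, z up the axis. Foot and hub 25 mm high (hub 50 mm across); above, the round taper narrows 1 mm in diameter per 2.5 mm of height: 43 mm across at 25 mm, 20 mm at 82.5 mm; blunt nose to 89 mm. A ring stops where the taper equals its bore; off centre it touches on one side, 5 mm too high per 1 mm.
- mark1 (a point): mandrel axis at the mark of ONE engraved line, 70 mm above the mandrel's underside, taper 25 mm across. A ring of this class stops with its lower face within 4 mm of this height. A snug push is 3 to 7 N; each further mm down adds about 4 N or more. Friction then holds the ring lightly; a straight pull up, smaller than the push was, frees it.
- mark2 (a point): mandrel axis at the middle of the mark of TWO engraved lines, 55 mm above the mandrel's underside, taper 31 mm across: rings of the 31 mm class stop with the lower face within 4 mm of this height.
- mark3 (a point): mandrel axis at the middle of the mark of THREE engraved lines, 40 mm above the mandrel's underside, taper 37 mm across: rings of the 37 mm class stop with the lower face within 4 mm of this height.
- rack: plywood storage rack, fixed: base 120 (x) by 260 (y) by 15 mm thick; three upright wooden pegs in a row along y, 80 mm apart. Each peg: a shoulder 15 mm high on the base, above it a thinner pin 32 mm high, the top 7 mm chamfered by 4 mm. Its own ring rests on the shoulder; a larger one slips past it to the base, a smaller one does not go on. One, two or three engraved lines on the base in front (-x) of each.
- peg1 (a point): centre of the shoulder's upper face on the ONE-line peg (pin 21.4 mm thick, shoulder 28 mm), for rings that stop at mark1: there the ring's lower face rests level at this height. Peg axis at y = -80 mm in the rack's frame.
- peg2 (a point): centre of the shoulder's upper face on the TWO-line peg (pin 29.2 mm thick, shoulder 35 mm), for rings that stop at mark2: there the ring's lower face rests level at this height. Peg axis at y = 0 mm in the rack's frame.
- peg3 (a point): centre of the shoulder's upper face on the THREE-line peg (pin 35 mm thick, shoulder 43 mm), for rings that stop at mark3: there the ring's lower face rests level at this height. Peg axis at y = 80 mm in the rack's frame.
- wax_jar: small amber glass jar with a black lid, 54 mm across, 50 mm high, loose bystander beyond the mandrel. Origin: centre of its underside.
- screwdriver: screwdriver with a black handle, 190 mm long, lying loose beyond the rack, a bystander. Origin: at its middle, on the underside.
There are look-alikes about, which are no part of the job. What is shaped like the ring_c but green is not meant.

How it is judged:
By the outcome, as a careful person would: the job done as asked, in the order asked, and still so for the second after the job is handed in, with the robot touching nothing.
It also fails if it takes over 45 s, if anything falls off the work surface, if the arm or the gripper's body presses on something with over 40 N, if the wrist force passes 120 N, or if a joint passes its speed limit or range.

## Working session

There is one attempt and no reset: what is moved stays moved. The work goes in short steps, Python scripts to look and compute and a tool call to move; the robot and the scene stay as the last step left them, time stands still between calls to the robot, and variables do not carry over. Pictures are saved under pics/ and viewed, about 8 in all and at most 12, crops included, and the job is handed in when it is done.

Besides the shell and the picture viewer there is one more tool, called after "Call:" as a command line: name --argument value ..., lists and objects as JSON in quotes. arm_command: Moves the arm, as the interface text tells. Its arguments: {"type":"object","properties":{"commands":{"type":"array"},"fingers":{"type":"number"},"squeeze":{"type":"number"}},"required":["commands"]}

```bash
mkdir -p pics; python3 - <<'E'
from cell import *
import cv2,numpy as np
s=state();print(s)
for n in("scene","top"):
    p,d=read_camera(n);cv2.imwrite(f"pics/{n}0.png",p[:,:,::-1]);np.save(f"pics/{n}0.npy",d)
    print(n,get_calibration(n))
    for q in("ring_a","board","mandrel","rack","wax_jar","screwdriver"):
        print(q,[(np.round(r["extent"]).tolist(),round(r["confidence"],2)) for r in search_frame(n,q)[:6]])
    for q in("mark1","mark3","peg1","peg2","peg3","mandrel","ring_a"):
        print(q,[(np.round(r["pixel"],1).tolist(),round(r["confidence"],2)) for r in place_of(n,q)[:4]])
print(state()["time_s"])
E
```

```text
{'time_s': 0.0, 'joints': array([ 6.45133663e+01,  1.96358831e+01,  8.73778238e+01, -9.27514697e-04,
        7.30747138e+01, -8.36631647e+00]), 'joint_vel': array([ 0.12013371,  0.05885871, -0.0243767 , -0.05169992,  0.1035468 ,
       -0.04656994]), 'effort': array([ 1.58885305e-03, -4.33681548e+01, -2.46013767e+01, -1.25719243e-04,
        7.74261629e-03,  1.51173964e-05]), 'tcp_pos': array([0.15437804, 0.50139443, 0.24962734]), 'tool_rot': array([-1.79912391e+02, -1.19878619e-02,  1.62879944e+02]), 'contact_force': array([ 0.3336373 ,  0.88536776, -0.27223466]), 'torque': array([ 0.02182921, -0.01925907,  0.00612556]), 'width': 0.08546799649912037}
scene {'fx': 432.45393120148685, 'fy': 432.45393120148685, 'cx': 274.1642868835828, 'cy': 199.5124123023797, 'eye': array([ 1.0874324 , -0.23221493,  0.97059288]), 'attitude': array([37.84909764, -0.53583693, 67.61922026])}
ring_a [([204.0, 289.0, 21.0, 23.0], 0.87), ([167.0, 262.0, 26.0, 22.0], 0.8), ([124.0, 181.0, 19.0, 17.0], 0.76), ([355.0, 198.0, 107.0, 61.0], 0.74), ([169.0, 305.0, 26.0, 27.0], 0.56)]
board [([183.0, 288.0, 96.0,
[... 1313 characters left out ...]
.0, 20.0, 21.0], 0.77)]
screwdriver [([228.0, 140.0, 4.0, 55.0], 0.77)]
mark1 [([292.3, 184.7], 0.79), ([291.1, 181.9], 0.77), ([293.0, 179.8], 0.58)]
mark3 [([292.3, 184.7], 0.79), ([291.1, 181.9], 0.77), ([293.0, 179.8], 0.58)]
peg1 [([196.0, 202.0], 0.96), ([165.9, 205.7], 0.92), ([218.2, 202.3], 0.81), ([293.6, 179.2], 0.25)]
peg2 [([196.0, 202.0], 0.96), ([165.9, 205.7], 0.92), ([218.2, 202.3], 0.81), ([293.6, 179.2], 0.25)]
peg3 [([196.0, 202.0], 0.96), ([165.9, 205.7], 0.92), ([218.2, 202.3], 0.81), ([293.6, 179.2], 0.25)]
mandrel [([288.6, 182.0], 0.69), ([289.0, 181.8], 0.48)]
ring_a [([380.7, 306.3], 0.76), ([370.3, 171.5], 0.72), ([345.0, 175.8], 0.61), ([367.6, 202.0], 0.46)]
1.4
```

```bash
cat > h.py <<'E'
import numpy as np,cv2
from scipy.spatial.transform import Rotation as R
def rot(a): return R.from_euler("xyz",a,degrees=True).as_matrix()
def ray(c,u,v): 
    d=np.array([(u-c["cx"])/c["fx"],-(v-c["cy"])/c["fy"],-1]);return rot(c["attitude"])@d
def atz(c,u,v,z):
    r=ray(c,u,v);e=np.array(c["eye"]);return e+r*(z-e[2])/r[2]
def proj(c,P):
    q=(np.atleast_2d(P)-c["eye"])@rot(c["attitude"]);return np.c_[c["cx"]-c["fx"]*q[:,0]/q[:,2],c["cy"]+c["fy"]*q[:,1]/q[:,2]]
def cloud(c,d):
    v,u=np.mgrid[:d.shape[0],:d.shape[1]]
    r=np.stack([(u-c["cx"])/c["fx"],-(v-c["cy"])/c["fy"],-np.ones(u.shape)],-1)@rot(c["attitude"]).T
    P=np.array(c["eye"])+r*d[...,None];P[d==0]=np.nan;return P
E
python3 - <<'E'
import cv2,numpy as np
s=cv2.imread("pics/scene0.png");t=cv2.imread("pics/top0.png")
cv2.imwrite("pics/a.png",cv2.resize(t[95:345,130:430],(800,667),interpolation=3)[:600])
cv2.imwrite("pics/b.png",cv2.resize(s[150:350,110:420],(800,516),interpolation=3))
E
python3 - <<'E'
from cell import *
from h import *
for n in("scene","top"):
    c=get_calibration(n);P=cloud(c,np.load(f"pics/{n}0.npy"))
    print(n)
    L=[(386,310),(367,205),(374,171),(345,176),(292,187),(284,125),(196,202),(166,206),(218,202)] if n=="top" else [(204,289),(167,262),(169,305),(268,240),(311,310)]
    for u,v in L: print(u,v,np.round(np.nanmax(P[v-8:v+9,u-8:u+9,2]),4),np.round(P[v,u],3))
E
```

```text
scene
204 289 0.0295 [ 0.59  -0.202  0.009]
167 262 0.0289 [ 0.486 -0.266  0.013]
169 305 0.0281 [ 0.597 -0.29   0.006]
268 240 0.0931 [ 0.567 -0.025  0.091]
311 310 0.0567 [0.753 0.004 0.054]
top
386 310 0.0217 [ 0.164 -0.322  0.001]
367 205 0.0303 [ 0.493 -0.268  0.012]
374 171 0.0314 [ 0.611 -0.296  0.004]
345 176 0.0315 [ 0.59  -0.198  0.009]
292 187 0.093 [ 0.539 -0.023  0.044]
284 125 0.0602 [0.742 0.006 0.055]
196 202 0.0684 [0.479 0.272 0.065]
166 206 0.071 [0.464 0.362 0.064]
218 202 0.07 [0.481 0.205 0.062]
```

View pics/a.png

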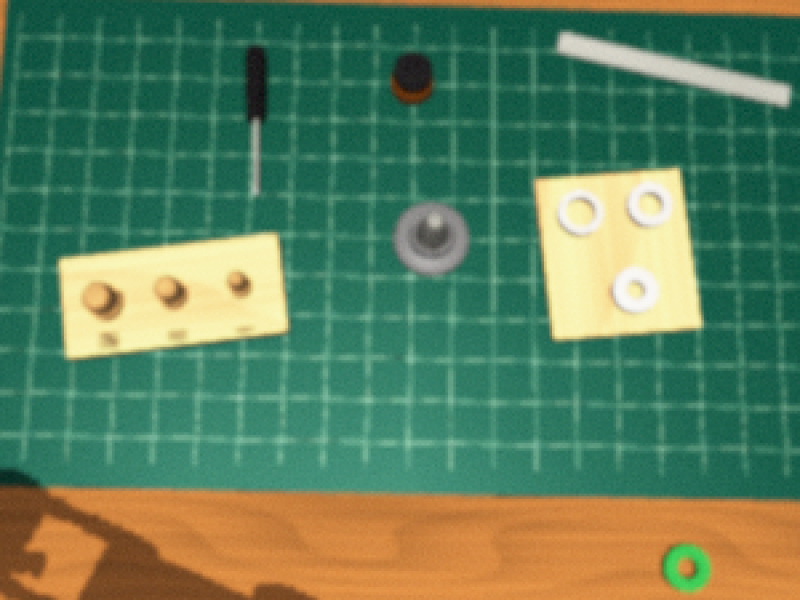

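View pics/b.png

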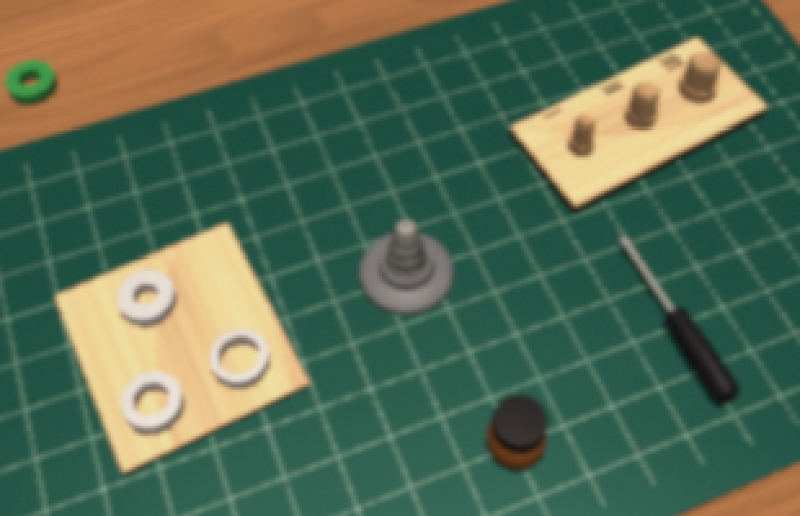

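```bash
cat > fit.py <<'E'
from h import *
from scipy.optimize import minimize
S=4
th=np.linspace(0,2*np.pi,60)
def circ(x,y,r,z): return np.c_[x+r*np.cos(th),y+r*np.sin(th),np.full(60,z)]
def render(c,parts,box):
    u0,v0,w,h=box;m=np.zeros((h*S,w*S),np.uint8)
    for P in parts:
        q=(proj(c,P)-[u0-.5,v0-.5])*S-.5
        cv2.fillPoly(m,[np.round(cv2.convexHull(q.astype(np.float32))*16).astype(np.int32)],255,shift=4)
    return cv2.GaussianBlur(m,(0,0),S*.8).astype(float)/255
def soft(img,box,f):
    u0,v0,w,h=box;a=f(cv2.GaussianBlur(img[v0:v0+h,u0:u0+w],(0,0),.6).astype(float))
    return cv2.GaussianBlur((cv2.resize(a,None,fx=S,fy=S,interpolation=2)>0.5).astype(float),(0,0),S*.8)
def fit(c,tgt,box,model,x0,step):
    x0=np.array(x0,float)
    f=lambda x:((render(c,model(x),box)-tgt)**2).sum()/S/S
    sx=np.vstack([x0]+[x0+np.eye(len(x0))[i]*step[i] for i in range(len(x0))])
    r=minimize(f,x0,method="Nelder-Mead",options=dict(initial_simplex=sx,xatol=1e-5,fatol=1e-3,maxiter=600));return r.x,r.fun
def ringm(z0): return lambda x:[np.vstack([circ(x[0],x[1],.027,z0),circ(x[0],x[1],.027,z0+.016)])]
def mandm(x):
    z=.003;X,Y=x[:2];hf=x[2]
    return [np.vstack([circ(X,Y,.046,z),circ(X,Y,.046,z+hf)]),np.vstack([circ(X,Y,.025,z+hf),circ(X,Y,.025,z+.025)]),
      np.vstack([circ(X,Y,.0215,z+.025),circ(X,Y,.01,z+.0825),circ(X,Y,.007,z+.089)])]
def rackm(x):
    a=x[2];M=np.array([[np.cos(a),-np.sin(a)],[np.sin(a),np.cos(a)]])
    q=np.array([[.06,.13],[-.06,.13],[-.06,-.13],[.06,-.13]])@M.T+x[:2]
    parts=[np.vstack([np.c_[q,np.full(4,z)] for z in(.003,.018)])]
    for dy,rs,rp in((-.08,.014,.0107),(0,.0175,.0146),(.08,.0215,.0175)):
        p=M@[0,dy]+x[:2];parts+=[np.vstack([circ(*p,rs,.018),circ(*p,rs,.033)]),np.vstack([circ(*p,rp,.033),circ(*p,rp,.058),circ(*p,rp-.004,.065)])]
    return parts
def sat(a): return (a.max(-1)-a.min(-1))/(a.max(-1)+1)
grey=lambda t:(lambda a:np.clip((t-sat(a))*4+.5,0,1))
rackf=lambda a:np.clip((a[...,2]-a[...,1]+5)/40+.5,0,1)   # red vs green (BGR)
E
python3 - <<'E'
from fit import *
from cell import get_calibration
B=dict(top=dict(ring=(350,185,36,38),mand=(270,163,44,46),rack=(142,172,106,70)),scene=dict(ring=(145,240,44,42),mand=(240,225,56,52),rack=(300,150,125,95)))
for n in B:
    c=get_calibration(n);im=cv2.imread(f"pics/{n}0.png")
    for o,f,m,x0,st in(("ring",None,ringm(.009),[.49,-.268],[.01,.01]),("mand",None,mandm,[.548,-.022,.012],[.01,.01,.004]),("rack",rackf,rackm,[.475,.275,.05],[.01,.01,.1])):
        b=B[n][o];u0,v0,w,h=b;a=sat(cv2.GaussianBlur(im[v0:v0+h,u0:u0+w],(0,0),.6).astype(float))
        if f is None:
            t=(np.percentile(a,5)+np.percentile(a,80))/2;f=grey(t)
        tg=soft(im,b,f)
        if o=="ring": # fill bore
            k=(tg>.5).astype(np.uint8);cs,_=cv2.findContours(k,0,2);k[:]=0;cv2.drawContours(k,[max(cs,key=cv2.contourArea)],-1,1,-1);tg=cv2.GaussianBlur(k.astype(float),(0,0),S*.8)
        x,e=fit(c,tg,b,m,x0,st);print(n,o,np.round(x,4),round(e,1),"area",round(tg.sum()/S/S))
        cv2.imwrite(f"pics/f_{n}_{o}.png",np.hstack([tg,render(c,m(x),b)])*255)
E
```

```text
top ring [ 0.4985 -0.2703] 0.8 area 246
top mand [ 0.5571 -0.0222  0.0168] 1.3 area 664
top rack [0.4797 0.285  0.1439] 3.7 area 3128
scene ring [ 0.4947 -0.2698] 5.2 area 378
scene mand [ 0.5585 -0.0245  0.0117] 12.7 area 1048
scene rack [0.4765 0.2841 0.146 ] 244.6 area 3659[ WARN:0@1.710] global loadsave.cpp:1063 imwrite_ Unsupported depth image for selected encoder is fallbacked to CV_8U.
```

```bash
cat > mv.py <<'E'
from h import *
# start pose & targets: (x,y,z,yaw) world, tool down; prints cumulative rows in tool axes of start
def rows(start,*segs):
    """segs: (x,y,z,yaw,n)"""
    R0=rot([180,0,start[3]]);cur=np.array(start,float);out=[]
    for s in segs:
        t=np.array(s[:4],float);n=s[4]
        for i in range(1,n+1):
            p=cur+(t-cur)*i/n
            d=R0.T@(p[:3]-np.array(start[:3]))*1000
            out+=[round(float(v),1)+0. for v in d]+[0,0,round(float(-np.radians(p[3]-start[3])),4)]
        cur=t
    print(len(out)//6,out)
E
python3 - <<'E'
from mv import *
rows((.155,.502,.25,162.88),(.40,.15,.2,180,10))
rows((.40,.15,.2,180),(.4965,-.27,.2,180,10))
E
```

```text
10 [-33.8, -26.4, 5.0, 0, 0, -0.0299, -67.6, -52.9, 10.0, 0, 0, -0.0598, -101.3, -79.3, 15.0, 0, 0, -0.0896, -135.1, -105.7, 20.0, 0, 0, -0.1195, -168.9, -132.1, 25.0, 0, 0, -0.1494, -202.7, -158.6, 30.0, 0, 0, -0.1793, -236.4, -185.0, 35.0, 0, 0, -0.2092, -270.2, -211.4, 40.0, 0, 0, -0.239, -304.0, -237.9, 45.0, 0, 0, -0.2689, -337.8, -264.3, 50.0, 0, 0, -0.2988]
10 [-9.6, -42.0, 0.0, 0, 0, -0.0, -19.3, -84.0, 0.0, 0, 0, -0.0, -28.9, -126.0, 0.0, 0, 0, -0.0, -38.6, -168.0, 0.0, 0, 0, -0.0, -48.3, -210.0, 0.0, 0, 0, -0.0, -57.9, -252.0, 0.0, 0, 0, -0.0, -67.6, -294.0, 0.0, 0, 0, -0.0, -77.2, -336.0, 0.0, 0, 0, -0.0, -86.9, -378.0, 0.0, 0, 0, -0.0, -96.5, -420.0, 0.0, 0, 0, -0.0]
```

Call:
arm_command --commands '[-34, -26, 5, 0, 0, -0.03, -68, -53, 10, 0, 0, -0.06, -101, -79, 15, 0, 0, -0.09, -135, -106, 20, 0, 0, -0.12, -169, -132, 25, 0, 0, -0.15, -203, -159, 30, 0, 0, -0.18, -236, -185, 35, 0, 0, -0.21, -270, -211, 40, 0, 0, -0.24, -304, -238, 45, 0, 0, -0.27, -338, -264, 50, 0, 0, -0.2988]'

```text
time_s: 2.4
tcp_pos: [0.4007, 0.1483, 0.2004]
tool_rot: [180.0, 0.0, -179.9]
contact_force: [0.8, 0.6, 1.0]
width: 0.085
```

Call:
arm_command --commands '[-9.6, -42, 0, 0, 0, 0, -19.3, -84, 0, 0, 0, 0, -29, -126, 0, 0, 0, 0, -38.6, -168, 0, 0, 0, 0, -48.3, -210, 0, 0, 0, 0, -58, -252, 0, 0, 0, 0, -67.6, -294, 0, 0, 0, 0, -77.2, -336, 0, 0, 0, 0, -87, -378, 0, 0, 0, 0, -96.5, -420, 0, 0, 0, 0]'

```text
time_s: 3.4
tcp_pos: [0.4965, -0.2719, 0.2003]
tool_rot: [180.0, 0.0, 180.0]
contact_force: [0.6, 0.6, -0.2]
width: 0.0858
```

Call:
arm_command --commands '[0, 1.5, 40, 0, 0, 0, 0, 1.5, 80, 0, 0, 0, 0, 1.5, 115, 0, 0, 0, 0, 1.5, 140, 0, 0, 0, 0, 1.5, 155, 0, 0, 0, 0, 1.5, 165, 0, 0, 0, 0, 1.5, 170, 0, 0, 0, 0, 1.5, 170, 0, 0, 0]'

```text
time_s: 4.2
tcp_pos: [0.4964, -0.2686, 0.0302]
tool_rot: [180.0, -0.0, -180.0]
contact_force: [-0.0, -0.1, -0.1]
width: 0.0853
```

Call:
arm_command --commands '[0, 0, 0, 0, 0, 0, 0, 0, 0, 0, 0, 0, 0, 0, 0, 0, 0, 0, 0, 0, 0, 0, 0, 0, 0, 0, 0, 0, 0, 0, 0, 0, 0, 0, 0, 0, 0, 0, 0, 0, 0, 0]' --fingers 45 --squeeze 30

```text
time_s: 4.9
tcp_pos: [0.4969, -0.2689, 0.0314]
tool_rot: [-179.9, 0.1, -180.0]
contact_force: [-1.6, 0.4, 6.2]
width: 0.0523
```

Call:
arm_command --commands '[0, 0, -5, 0, 0, 0, 0, 0, -30, 0, 0, 0, 0, 0, -65, 0, 0, 0, 0, 0, -100, 0, 0, 0, 0, 0, -120, 0, 0, 0, 0, 0, -120, 0, 0, 0]'

```text
time_s: 5.5
tcp_pos: [0.4977, -0.2695, 0.1536]
tool_rot: [-179.8, 0.3, -180.0]
contact_force: [0.4, -0.1, -0.3]
width: 0.0522
```

```bash
python3 - <<'E'
from cell import *
import cv2,numpy as np
s=state();print(s["tcp_pos"],s["tool_rot"],s["contact_force"],s["torque"],s["width"])
from h import *
o=[]
for n in("scene","top"):
    p,d=read_camera(n);cv2.imwrite(f"pics/{n}1.png",p[:,:,::-1]);c=get_calibration(n)
    u,v=proj(c,s["tcp_pos"])[0].astype(int);print(u,v);o.append(cv2.resize(p[max(v-40,0):v+60,max(u-50,0):u+50,::-1],(400,400),interpolation=3))
cv2.imwrite("pics/c.png",np.hstack(o))
E
```

```text
[ 0.49770269 -0.26945983  0.15359765] [-179.78673167    0.30353598 -179.99692463] [ 0.42278285 -0.08094505 -0.25721005] [-0.02826297 -0.03729931 -0.03602997] 0.052190334216047234
155 235
379 193
```

View pics/c.png

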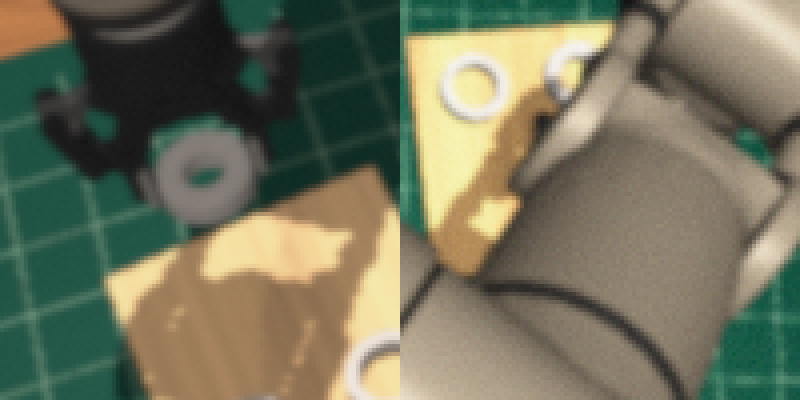

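Call:
arm_command --commands '[-10, 41, 0, 0, 0, 0, -20, 82, 0, 0, 0, 0, -30, 123, 0, 0, 0, 0, -40, 164, 0, 0, 0, 0, -50, 205, 0, 0, 0, 0, -58, 236, 0, 0, 0, 0, -60, 246, 10, 0, 0, 0, -60, 246, 20, 0, 0, 0, -60, 246, 20, 0, 0, 0]'

```text
time_s: 6.5
tcp_pos: [0.5545, -0.0232, 0.1274]
tool_rot: [180.0, -0.3, 180.0]
contact_force: [-0.2, -0.4, -1.5]
width: 0.0522
```

```bash
python3 - <<'E'
from cell import *
import cv2,numpy as np
s=state();print(s["tcp_pos"],s["tool_rot"],s["contact_force"],s["torque"],s["width"])
from h import *
n="scene"
p,d=read_camera(n);cv2.imwrite(f"pics/{n}2.png",p[:,:,::-1]);np.save("pics/scene2.npy",d);c=get_calibration(n)
u,v=proj(c,s["tcp_pos"])[0].astype(int);print(u,v)
cv2.imwrite("pics/d.png",cv2.resize(p[v-40:v+60,u-50:u+50,::-1],(600,600),interpolation=3))
for q in ("ring_a",): print([(r["extent"],r["confidence"]) for r in silhouettes(n,q)])
E
```

```text
[ 0.55453516 -0.02315899  0.12735679] [179.96709835  -0.31692256 179.98997375] [-0.22311424 -0.4237402  -1.50884105] [0.01834862 0.06454475 0.04049986] 0.05218655182305305
266 227
[([170.5, 305.9, 26.2, 22.0], 0.66), ([267.8, 227.9, 21.6, 20.6], 0.65), ([123.5, 182.0, 21.1, 16.2], 0.53), ([203.2, 290.8, 20.0, 27.9], 0.49)]
```

View pics/d.png

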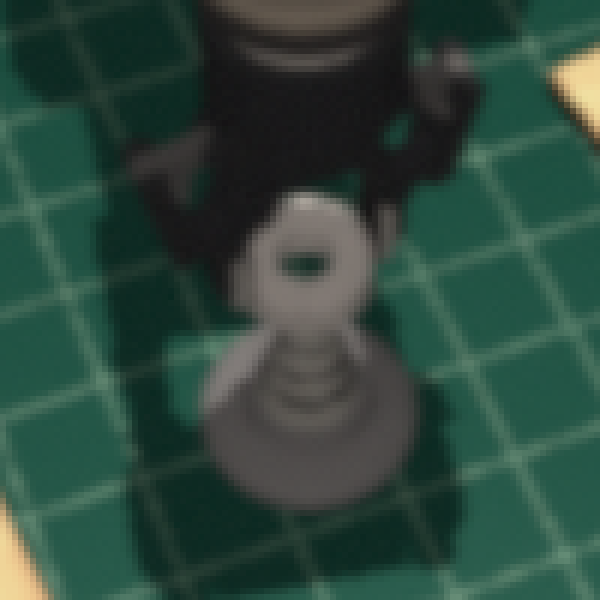

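```bash
python3 - <<'E'
from fit import *
from cell import *
c=get_calibration("scene");s=state();print(s["tcp_pos"],s["tool_rot"],s["contact_force"],s["time_s"])
im=cv2.imread("pics/scene2.png");x0,y0=260,224
a=cv2.resize(sat(im[y0:y0+14,x0:x0+14].astype(float)),None,fx=8,fy=8,interpolation=2)
for t in(.25,.3,.35):
    n,l,st,ce=cv2.connectedComponentsWithStats((a>t).astype(np.uint8))
    k=l[int((230.7-y0)*8),int((266.8-x0)*8)];q=(ce[k]+.5)/8-.5+[x0,y0]
    print(t,k,st[k],q,atz(c,*q,.105+.008),atz(c,*q,.11+.008))
d=np.load("pics/scene2.npy");P=cloud(c,d);print(np.round(P[218:242:2,266,:],3))
# refit mandrel in scene0, report and save overlay; nose-only: 
E
```

```text
[ 0.55568213 -0.02393585  0.12927753] [ 1.79993992e+02 -1.20218980e-01  1.79903949e+02] [ 0.26398715  0.56607036 -0.78517955] 6.6
0.25 1 [ 36  49  39  18 560] [266.49620536 230.69375   ] [ 0.55426411 -0.02371345  0.113     ] [ 0.55737262 -0.02492907  0.118     ]
0.3 1 [ 40  50  33  16 406] [266.61976601 230.68965517] [ 0.55436342 -0.02343679  0.113     ] [ 0.55747136 -0.02465403  0.118     ]
0.35 1 [ 44  51  27  13 270] [266.75462963 230.67777778] [ 0.5544522  -0.02312698  0.113     ] [ 0.55755962 -0.02434602  0.118     ]
[[ 0.564 -0.029  0.181]
 [ 0.53  -0.015  0.12 ]
 [ 0.535 -0.017  0.12 ]
 [ 0.541 -0.02   0.121]
 [ 0.54  -0.019  0.112]
 [ 0.541 -0.02   0.104]
 [ 0.482  0.003  0.002]
 [ 0.489  0.     0.003]
 [ 0.567 -0.03   0.12 ]
 [ 0.573 -0.032  0.121]
 [ 0.577 -0.034  0.119]
 [ 0.577 -0.034  0.112]]
```

Call:
arm_command --commands '[-1, 0, 5, 0, 0, 0, -1, 0, 12, 0, 0, 0, -1, 0, 18, 0, 0, 0, -1, 0, 20, 0, 0, 0, -1, 0, 22, 0, 0, 0, -1, 0, 22, 0, 0, 0]'

```text
time_s: 7.2
tcp_pos: [0.5573, -0.0225, 0.1081]
tool_rot: [180.0, -0.0, -180.0]
contact_force: [-0.1, 0.3, -1.3]
width: 0.0519
```

```bash
cat > st.py <<'E'
from cell import *
import numpy as np
s=state();print(s["time_s"],np.round(s["tcp_pos"],4),np.round(s["tool_rot"],2),"F",np.round(s["contact_force"],2),"T",np.round(s["torque"],3),s["width"])
E
python3 st.py
```

```text
7.2 [ 0.5573 -0.0225  0.1081] [ 1.7999e+02 -1.0000e-02 -1.8000e+02] F [-0.07  0.29 -1.25] T [-0.018 -0.002 -0.011] 0.05194141413752734
```

Call:
arm_command --commands '[0, 0, 2, 0, 0, 0, 0, 0, 4, 0, 0, 0, 0, 0, 5, 0, 0, 0, 0, 0, 6, 0, 0, 0, 0, 0, 6, 0, 0, 0]'

```text
time_s: 7.7
tcp_pos: [0.5576, -0.0227, 0.1024]
tool_rot: [-180.0, 0.0, -180.0]
contact_force: [1.3, -1.2, -1.4]
width: 0.0525
```

Call:
arm_command --commands '[0, 0, 1, 0, 0, 0, 0, 0, 2, 0, 0, 0, 0, 0, 2, 0, 0, 0]'

```text
time_s: 8.0
tcp_pos: [0.5578, -0.0228, 0.1005]
tool_rot: [-180.0, 0.1, 180.0]
contact_force: [1.7, -1.7, 0.4]
width: 0.052
```

```bash
python3 st.py
```

```text
8.0 [ 0.5578 -0.0228  0.1005] [-1.7998e+02  7.0000e-02  1.8000e+02] F [ 1.69 -1.71  0.39] T [-0.473 -0.348 -0.002] 0.05204108697998897
```

Call:
arm_command --commands '[-0.7, -0.7, 0, 0, 0, 0, -0.7, -0.7, 0, 0, 0, 0, -0.7, -0.7, 0, 0, 0, 0]'

```text
time_s: 8.3
tcp_pos: [0.558, -0.0231, 0.1002]
tool_rot: [180.0, -0.0, -180.0]
contact_force: [2.3, -1.6, -0.3]
width: 0.052
```

Call:
arm_command --commands '[0, 0, 1, 0, 0, 0, 0, 0, 2, 0, 0, 0, 0, 0, 2, 0, 0, 0]'

```text
time_s: 8.6
tcp_pos: [0.5583, -0.0233, 0.0983]
tool_rot: [-180.0, 0.0, -180.0]
contact_force: [2.6, -0.9, 0.1]
width: 0.0524
```

```bash
python3 st.py
```

```text
8.6 [ 0.5583 -0.0233  0.0983] [-1.8e+02  3.0e-02 -1.8e+02] F [ 2.62 -0.91  0.14] T [-0.248 -0.377 -0.02 ] 0.05243528357451088
```

Call:
arm_command --commands '[-1, -0.4, 0, 0, 0, 0, -1, -0.4, 0, 0, 0, 0, -1, -0.4, 0, 0, 0, 0]'

```text
time_s: 8.9
tcp_pos: [0.5587, -0.0235, 0.0981]
tool_rot: [180.0, -0.1, -180.0]
contact_force: [0.5, -0.2, -0.4]
width: 0.052
```

Call:
arm_command --commands '[0, 0, 1, 0, 0, 0, 0, 0, 1, 0, 0, 0, 0, 0, 1, 0, 0, 0]'

```text
time_s: 9.2
tcp_pos: [0.5588, -0.0235, 0.0972]
tool_rot: [180.0, -0.0, 180.0]
contact_force: [-0.9, 0.1, 1.1]
width: 0.0523
```

```bash
python3 st.py
```

```text
9.2 [ 0.5588 -0.0235  0.0972] [ 1.7998e+02 -3.0000e-02  1.8000e+02] F [-0.93  0.1   1.05] T [0.103 0.167 0.015] 0.052315036635978536
```

Call:
arm_command --commands '[0.3, 0, 0.5, 0, 0, 0, 0.3, 0, 1, 0, 0, 0, 0.3, 0, 1, 0, 0, 0]'

```text
time_s: 9.5
tcp_pos: [0.5589, -0.0235, 0.0968]
tool_rot: [180.0, 0.0, -180.0]
contact_force: [-2.6, 0.7, 4.8]
width: 0.052
```

```bash
python3 st.py
```

```text
9.5 [ 0.5589 -0.0235  0.0968] [ 1.7999e+02  3.0000e-02 -1.8000e+02] F [-2.55  0.65  4.84] T [0.2   0.311 0.031] 0.05197360073279622
```

Call:
arm_command --commands '[0, 0, 0.5, 0, 0, 0, 0, 0, 0.5, 0, 0, 0, 0, 0, 0.5, 0, 0, 0]'

```text
time_s: 9.8
tcp_pos: [0.5589, -0.0235, 0.0966]
tool_rot: [180.0, 0.0, -180.0]
contact_force: [-2.5, 0.1, 6.6]
width: 0.0522
```

```bash
python3 st.py
```

```text
9.8 [ 0.5589 -0.0235  0.0966] [ 1.7999e+02  5.0000e-02 -1.8000e+02] F [-2.48  0.07  6.63] T [0.221 0.456 0.002] 0.05223907576973147
```

Call:
arm_command --commands '[0.7, 0, -0.3, 0, 0, 0, 0.7, 0, -0.3, 0, 0, 0, 0.7, 0, -0.3, 0, 0, 0]'

```text
time_s: 10.1
tcp_pos: [0.5587, -0.0235, 0.0966]
tool_rot: [180.0, 0.1, 180.0]
contact_force: [0.6, 1.3, 4.7]
width: 0.0522
```

```bash
python3 st.py
```

```text
10.1 [ 0.5587 -0.0235  0.0966] [1.7999e+02 1.0000e-01 1.8000e+02] F [0.58 1.32 4.65] T [ 0.364 -0.065 -0.033] 0.052212990488517616
```

Call:
arm_command --commands '[0, 0.3, 0.2, 0, 0, 0, 0, 0.3, 0.3, 0, 0, 0, 0, 0.3, 0.3, 0, 0, 0]'

```text
time_s: 10.4
tcp_pos: [0.5587, -0.0235, 0.0965]
tool_rot: [-180.0, 0.1, -180.0]
contact_force: [-0.4, 0.4, 7.6]
width: 0.052
```

```bash
python3 st.py;python3 - <<'E'
from cell import *
from h import *
p,d=read_camera("scene");c=get_calibration("scene");im=p[:,:,::-1].copy()
o=[cv2.resize(im[200:290,220:310],(400,400),interpolation=3),cv2.resize(cv2.imread("pics/scene0.png")[200:290,220:310],(400,400),interpolation=3)]
cv2.imwrite("pics/e.png",np.hstack(o))
for h in(40,55,70,86):print(h,proj(c,[.5585,-.0235,.003+h/1000]))
E
```

```text
10.4 [ 0.5587 -0.0235  0.0965] [-1.7998e+02  1.0000e-01 -1.8000e+02] F [-0.43  0.4   7.57] T [0.217 0.066 0.01 ] 0.051978570783794836
40 [[267.33376851 247.56102182]]
55 [[267.31484568 244.37136444]]
70 [[267.29549899 241.11026137]]
86 [[267.2743791  237.55026503]]
```

View pics/e.png

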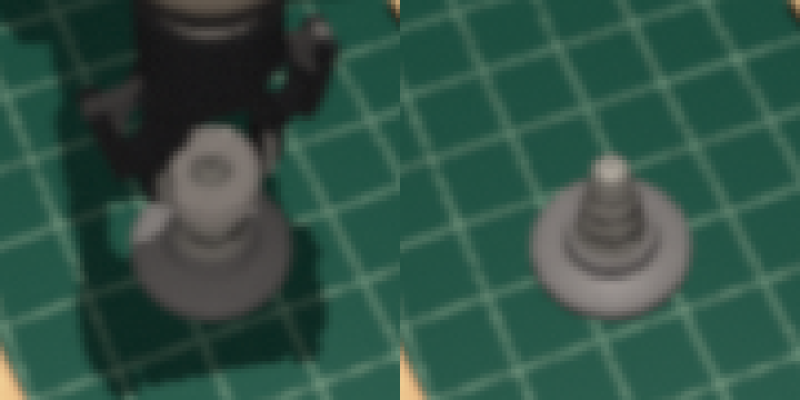

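```bash
python3 - <<'E'
from cell import *
from h import *
prev=dict(top=[(218.2,202.3),(196,202),(165.9,205.7)],scene=[(335.4,202.8),(355.8,192.6),(384.2,180.8)])
for n in prev:
    c=get_calibration(n)
    for q in prev[n]: print(n,np.round(atz(c,*q,.033),4),end=" ")
    print("model px",np.round(proj(c,[[.4912,.2058,.033],[.4797,.285,.033],[.4682,.3642,.033]]),1).tolist())
    for k in range(2):
        p,_=read_camera(n)
        for r in place_of(n,"peg1")[:4]: print(np.round(r["pixel"],1),round(r["confidence"],2),np.round(atz(c,*r["pixel"],.033),4))
    cv2.imwrite(f"pics/{n}3.png",p[:,:,::-1])
E
python3 - <<'E'
from fit import *
from cell import get_calibration
# refit scene with a brightness/ratio classifier and larger start yaw
c=get_calibration("scene");im=cv2.imread("pics/scene0.png");b=(300,150,125,95)
hsv=cv2.cvtColor(im,cv2.COLOR_BGR2HSV)
f=lambda a:np.clip((a[...,2]-a[...,1]*.95)/30+.5,0,1)
tg=soft(im,b,f)
n,l,st,ce=cv2.connectedComponentsWithStats((tg>.5).astype(np.uint8));k=1+st[1:,4].argmax();print(st[1:,4]/16)
tg=cv2.GaussianBlur((l==k).astype(float),(0,0),S*.8)
x,e=fit(c,tg,b,rackm,[.4797,.285,.144],[.01,.01,.05]);print(x,e)
cv2.imwrite("pics/f.png",np.hstack([np.uint8(tg*255),np.uint8(render(c,rackm(x),b)*255)])[:, ::1])
t=cv2.imread("pics/top0.png");o=t.copy();ct=get_calibration("top")
q=cv2.resize(t[172:242,142:248],None,fx=7,fy=7,interpolation=3)
for p in rackm([.4797,.285,.1439]):
    h=cv2.convexHull(((proj(ct,p)-[142-.5,172-.5])*7-.5).astype(np.float32)).astype(int);cv2.polylines(q,[h],True,(255,0,0),1)
cv2.imwrite("pics/g.png",q)
E
```

```text
top [0.4863 0.2084 0.033 ] top [0.4856 0.278  0.033 ] top [0.4715 0.3711 0.033 ] model px [[219.1, 200.8], [193.7, 203.8], [168.0, 206.8]]
[167.5 204.8] 0.93 [0.4745 0.3663 0.033 ]
[212.7 198. ] 0.65 [0.4998 0.2264 0.033 ]
[195.5 202.6] 0.61 [0.4837 0.2795 0.033 ]
[371.3 173.1] 0.56 [ 0.5945 -0.2791  0.033 ]
[166.9 205.9] 0.92 [0.471  0.3679 0.033 ]
[197.1 203.4] 0.66 [0.4812 0.2743 0.033 ]
[216.9 203.5] 0.57 [0.4824 0.2123 0.033 ]
scene [0.4902 0.2043 0.033 ] scene [0.4796 0.2736 0.033 ] scene [0.4719 0.3699 0.033 ] model px [[336.1, 202.9], [359.4, 191.4], [381.8, 180.4]]
[335.7 201.6] 0.92 [0.4868 0.2069 0.033 ]
[357.2 192.6] 0.7 [0.4811 0.2772 0.033 ]
[382.8 180.4] 0.69 [0.4691 0.367  0.033 ]
[335.9 199.8] 0.88 [0.4815 0.2103 0.033 ]
[386.4 180.5] 0.83 [0.4733 0.3763 0.033 ]
[358.3 191.6] 0.71 [0.4791 0.2818 0.033 ]
[  11.6875  245.4375 3389.625     3.875 ]
[0.47608035 0.2846563  0.14682125] 1.2995150201450372
```

View pics/g.png

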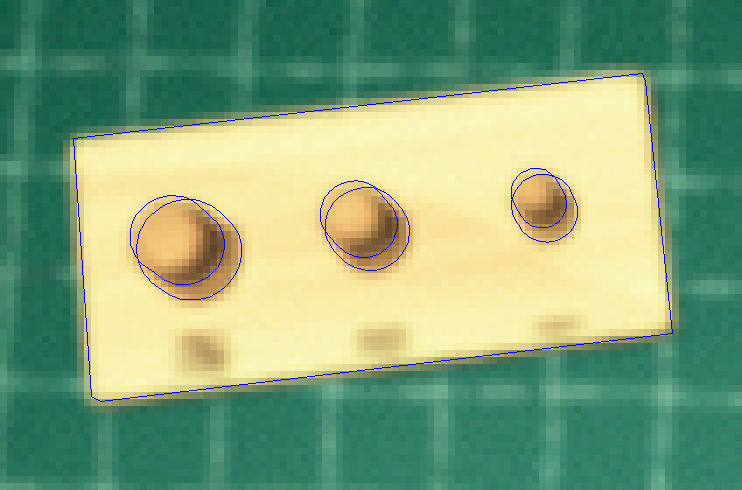

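Call:
arm_command --commands '[0, 0, -1, 0, 0, 0, 0, 0, -2, 0, 0, 0, 0, 0, -4, 0, 0, 0, 0, 0, -8, 0, 0, 0, 0, 0, -15, 0, 0, 0, 0, 0, -30, 0, 0, 0, 0, 0, -45, 0, 0, 0, 0, 0, -50, 0, 0, 0]'

```text
time_s: 11.65
tcp_pos: [0.5584, -0.0234, 0.1475]
tool_rot: [-180.0, 0.1, -180.0]
contact_force: [0.1, -0.5, -1.5]
width: 0.0522
```

```bash
python3 st.py; python3 -c "
from mv import *
rows((.5582,-.0233,.1455,180),(.49,.2055,.1255,180,8))"
```

```text
11.65 [ 0.5584 -0.0234  0.1475] [-1.7998e+02  1.0000e-01 -1.8000e+02] F [ 0.08 -0.53 -1.46] T [-0.035 -0.005 -0.022] 0.05217183671151649
8 [8.5, 28.6, 2.5, 0, 0, -0.0, 17.1, 57.2, 5.0, 0, 0, -0.0, 25.6, 85.8, 7.5, 0, 0, -0.0, 34.1, 114.4, 10.0, 0, 0, -0.0, 42.6, 143.0, 12.5, 0, 0, -0.0, 51.2, 171.6, 15.0, 0, 0, -0.0, 59.7, 200.2, 17.5, 0, 0, -0.0, 68.2, 228.8, 20.0, 0, 0, -0.0]
```

Call:
arm_command --commands '[8.5, 28.6, 2, 0, 0, 0, 17, 57, 5, 0, 0, 0, 25.6, 86, 7.5, 0, 0, 0, 34, 114, 10, 0, 0, 0, 42.6, 143, 12.5, 0, 0, 0, 51, 171.6, 15, 0, 0, 0, 60, 200, 17.5, 0, 0, 0, 67, 225, 20, 0, 0, 0, 68.2, 228.8, 30, 0, 0, 0, 68.2, 228.8, 30, 0, 0, 0]'

```text
time_s: 12.65
tcp_pos: [0.4886, 0.2056, 0.1144]
tool_rot: [-179.9, -0.2, -179.9]
contact_force: [-0.1, 0.1, -0.6]
width: 0.0519
```

```bash
python3 st.py;python3 - <<'E'
from cell import *
from h import *
p,d=read_camera("scene");c=get_calibration("scene");im=p[:,:,::-1].copy();cv2.imwrite("pics/scene4.png",im)
cv2.imwrite("pics/i.png",cv2.resize(im[150:230,300:400],(800,640),interpolation=3)[:600])
s=state();print(proj(c,s["tcp_pos"]-[0,0,.0144]),proj(c,s["tcp_pos"]-[0,0,.0064]))
E
```

```text
12.65 [0.4886 0.2056 0.1144] [-1.7994e+02 -1.7000e-01 -1.7990e+02] F [-0.08  0.12 -0.6 ] T [-0.073  0.007 -0.005] 0.05193557299291832
[[338.58724614 186.73033035]] [[338.97825568 184.76911542]]
```

View pics/i.png

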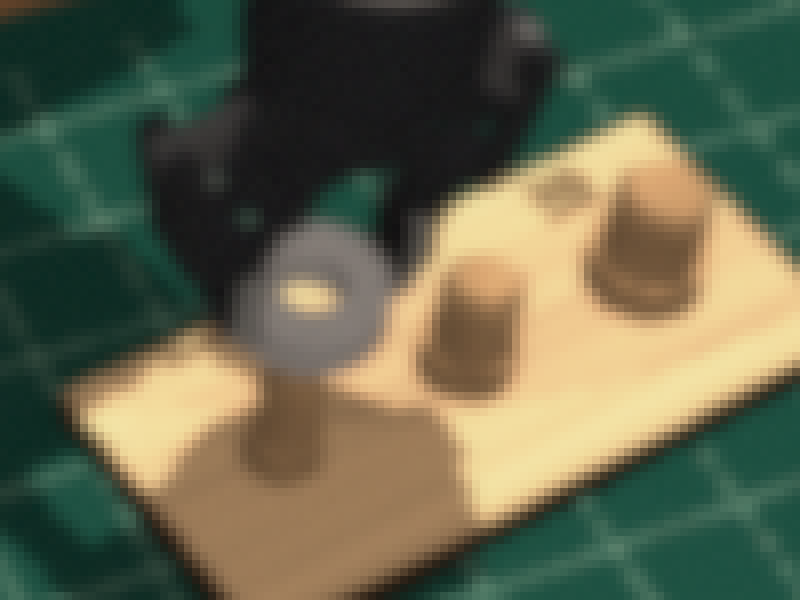

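Call:
arm_command --commands '[1.5, 0, 8, 0, 0, 0, 1.5, 0, 16, 0, 0, 0, 1.5, 0, 22, 0, 0, 0, 1.5, 0, 25, 0, 0, 0, 1.5, 0, 28, 0, 0, 0, 1.5, 0, 31, 0, 0, 0, 1.5, 0, 31, 0, 0, 0]'

```text
time_s: 13.4
tcp_pos: [0.4882, 0.2054, 0.0845]
tool_rot: [-180.0, -0.0, -180.0]
contact_force: [0.5, -0.2, -0.4]
width: 0.0521
```

Call:
arm_command --commands '[0, 0, 1.5, 0, 0, 0, 0, 0, 3, 0, 0, 0, 0, 0, 3, 0, 0, 0]'

```text
time_s: 13.7
tcp_pos: [0.4885, 0.2055, 0.0819]
tool_rot: [180.0, 0.0, -180.0]
contact_force: [0.6, -0.2, -0.9]
width: 0.0518
```

```bash
python3 st.py
```

```text
13.7 [0.4885 0.2055 0.0819] [ 1.7999e+02  3.0000e-02 -1.8000e+02] F [ 0.58 -0.22 -0.91] T [ 0.014 -0.127  0.014] 0.05182363186233311
```

Call:
arm_command --commands '[0, 0, 1, 0, 0, 0, 0, 0, 2, 0, 0, 0, 0, 0, 3, 0, 0, 0, 0, 0, 3, 0, 0, 0]'

```text
time_s: 14.1
tcp_pos: [0.4892, 0.2054, 0.079]
tool_rot: [180.0, 0.1, -180.0]
contact_force: [3.4, -2.3, -0.0]
width: 0.0517
```

```bash
python3 st.py
```

```text
14.1 [0.4892 0.2054 0.079 ] [ 1.7999e+02  1.1000e-01 -1.8000e+02] F [ 3.41 -2.32 -0.  ] T [-0.298 -0.739  0.041] 0.05166428748198328
```

Contact says shift +x, −y.

Call:
arm_command --commands '[-1.5, -0.8, -0.5, 0, 0, 0, -1.5, -0.8, -0.5, 0, 0, 0, -1.5, -0.8, -0.5, 0, 0, 0]'

```text
time_s: 14.4
tcp_pos: [0.4894, 0.2047, 0.0791]
tool_rot: [-180.0, -0.1, 180.0]
contact_force: [0.5, -0.8, -0.6]
width: 0.0519
```

```bash
python3 st.py
```

```text
14.4 [0.4894 0.2047 0.0791] [-1.8e+02 -5.0e-02  1.8e+02] F [ 0.52 -0.79 -0.61] T [-0.022 -0.119 -0.081] 0.05189461285400137
```

Call:
arm_command --commands '[-0.5, -0.5, 1, 0, 0, 0, -0.5, -0.5, 3, 0, 0, 0, -0.5, -0.5, 5, 0, 0, 0, -0.5, -0.5, 5, 0, 0, 0]'

```text
time_s: 14.8
tcp_pos: [0.4899, 0.2041, 0.0738]
tool_rot: [-180.0, -0.1, 180.0]
contact_force: [-0.2, 0.4, -0.5]
width: 0.0517
```

```bash
python3 st.py
```

```text
14.8 [0.4899 0.2041 0.0738] [-1.7999e+02 -6.0000e-02  1.8000e+02] F [-0.21  0.39 -0.54] T [-0.063  0.022  0.002] 0.05173692720036596
```

Call:
arm_command --commands '[-0.3, -0.2, 3, 0, 0, 0, -0.3, -0.2, 6, 0, 0, 0, -0.3, -0.2, 9, 0, 0, 0, -0.3, -0.2, 12, 0, 0, 0, -0.3, -0.2, 12, 0, 0, 0]'

```text
time_s: 15.3
tcp_pos: [0.4903, 0.2039, 0.0618]
tool_rot: [-180.0, -0.1, 180.0]
contact_force: [0.2, 0.1, -1.4]
width: 0.0522
```

```bash
python3 st.py
```

```text
15.3 [0.4903 0.2039 0.0618] [-1.7999e+02 -5.0000e-02  1.8000e+02] F [ 0.22  0.08 -1.35] T [-0.024 -0.017 -0.007] 0.0521836837047964
```

Call:
arm_command --commands '[0, 0, 1.5, 0, 0, 0, 0, 0, 3, 0, 0, 0, 0, 0, 4, 0, 0, 0, 0, 0, 5, 0, 0, 0, 0, 0, 5, 0, 0, 0]'

```text
time_s: 15.8
tcp_pos: [0.4906, 0.204, 0.0572]
tool_rot: [180.0, -0.0, -180.0]
contact_force: [0.0, -0.2, -0.9]
width: 0.0523
```

```bash
python3 st.py
```

```text
15.8 [0.4906 0.204  0.0572] [ 1.8e+02 -1.0e-02 -1.8e+02] F [ 0.02 -0.18 -0.95] T [0.05  0.024 0.017] 0.0522562027945078
```

Call:
arm_command --commands '[0, 0, 0.5, 0, 0, 0, 0, 0, 1, 0, 0, 0, 0, 0, 1, 0, 0, 0]'

```text
time_s: 16.1
tcp_pos: [0.4906, 0.204, 0.0563]
tool_rot: [180.0, 0.0, -180.0]
contact_force: [-0.6, -0.4, -0.3]
width: 0.0525
```

Call:
arm_command --commands '[0, 0, 0.5, 0, 0, 0, 0, 0, 1, 0, 0, 0, 0, 0, 1, 0, 0, 0]'

```text
time_s: 16.4
tcp_pos: [0.4907, 0.204, 0.0555]
tool_rot: [180.0, 0.0, -180.0]
contact_force: [0.2, 0.6, 1.7]
width: 0.0524
```

```bash
python3 st.py
```

```text
16.4 [0.4907 0.204  0.0555] [ 1.7999e+02  1.0000e-02 -1.8000e+02] F [0.18 0.58 1.7 ] T [-0.047  0.094  0.03 ] 0.05236715451845349
```

Call:
arm_command --commands '[0, 0, 0.3, 0, 0, 0, 0, 0, 0.3, 0, 0, 0]'

```text
time_s: 16.6
tcp_pos: [0.4907, 0.204, 0.0554]
tool_rot: [180.0, 0.0, 180.0]
contact_force: [-2.1, -1.0, 4.6]
width: 0.0523
```

Call:
arm_command --commands '[0, 0, 0, 0, 0, 0, 0, 0, 0, 0, 0, 0, 0, 0, 0, 0, 0, 0, 0, 0, 0, 0, 0, 0, 0, 0, 0, 0, 0, 0]' --fingers 68

```text
time_s: 17.1
tcp_pos: [0.4906, 0.204, 0.0549]
tool_rot: [180.0, -0.0, 180.0]
contact_force: [0.4, -0.7, 0.1]
width: 0.068
```

Call:
arm_command --commands '[0, 0, -5, 0, 0, 0, 0, 0, -15, 0, 0, 0, 0, 0, -35, 0, 0, 0, 0, 0, -65, 0, 0, 0, 0, 0, -100, 0, 0, 0, 20, -35, -130, 0, 0, 0, 40, -70, -150, 0, 0, 0, 60, -110, -150, 0, 0, 0, 80, -150, -150, 0, 0, 0]'

```text
time_s: 18.0
tcp_pos: [0.4101, 0.0529, 0.2066]
tool_rot: [-180.0, 0.2, -179.9]
contact_force: [0.4, -0.9, -1.1]
width: 0.0681
```

```bash
python3 st.py;python3 - <<'E'
from cell import *
from h import *
o=[]
for n,(u,v) in(("scene",(355,195)),("top",(200,205))):
    p,d=read_camera(n);c=get_calibration(n);im=p[:,:,::-1].copy();cv2.imwrite(f"pics/{n}5.png",im)
    o.append(cv2.resize(im[v-50:v+50,u-50:u+50],(400,400),interpolation=3))
    P=cloud(c,d);g=proj(c,[.4905,.204,.049])[0].astype(int);w=P[g[1]-14:g[1]+15,g[0]-14:g[0]+15].reshape(-1,3)
    w=w[(abs(w[:,2]-.052)<.006)];r=np.hypot(w[:,0]-.4905,w[:,1]-.204);w=w[(r>.014)&(r<.027)]
    A=np.c_[w[:,:2]-[.4905,.204],np.ones(len(w))];print(n,len(w),np.linalg.lstsq(A,w[:,2],rcond=None)[0])
cv2.imwrite("pics/j.png",np.hstack(o))
E
```

```text
18.0 [0.4101 0.0529 0.2066] [-179.98    0.2  -179.93] F [ 0.38 -0.86 -1.12] T [ 0.022 -0.015  0.018] 0.06807088826986928
scene 135 [-0.00620091 -0.00469989  0.04819482]
top 135 [-0.00578351  0.01266891  0.04932694]
```

View pics/j.png

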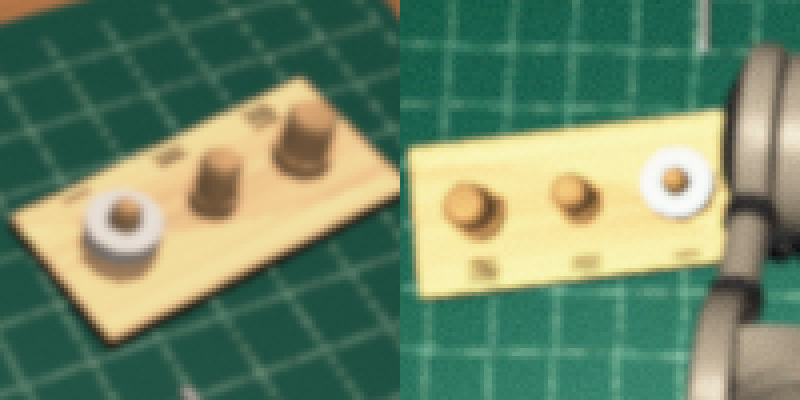

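The ring sits on the one-line peg in both views, with scene crop centre at about (125, 225) and top crop centre at about (677, 182). Its top face reads z = 0.048–0.049 m against an expected 0.049 m, and the tilt is under 1°. I'm handing it in.

```bash
python3 -c "
from cell import *
print(sign_off())"
```

```text
the job is handed in; nothing more can be done
None
```

The lone ring gauged as one-line and now rests on the one-line peg (peg1), released. I handed the job in at about 18 s.

- **Gauging:** I slid the ring down the mandrel and re-centred it from the side forces until they fell below about 0.5 N. The final upward reading was 7.6 N, slightly above the 3–7 N snug range, though the sensor's noise and offset are around 1 N. The lower face stopped about 71 mm above the mandrel's underside, nearest mark1 at 70 mm. That height comes from the arm's position, because the engraved lines were too blurred to read in the pictures.
- **Placing:** The ring touched the peg once on one side at about 4 N on the way down. I backed off, re-centred, and it then went down freely. It met the shoulder at the expected height with about 2 N, which rose to 4.6 N just before I let go.
- **Last checks:** Depth from both cameras puts the top face at 48–49 mm against 49 mm expected, with under 1° of tilt. The gripper is well clear of everything.
- **Disagreements:** The two cameras differed by about 3–4 mm in x on the ring and rack, so I centred by force. The trained networks' peg points scattered by up to about 20 mm, so I used my own outline fits for the pegs instead.
- **Not checked:** I never commanded a move near the other two rings, the jar or the screwdriver, but I did not measure them again at the end.

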